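# Push a tile carrier under the spring lid of a tile box

### The job

Push the blue bar beside the loading board outwards with one fingertip to hold the spring-closed lid of the tile box open, and meanwhile push the tile carrier by its orange lip with the other fingertip, until the terracotta tile lies wholly inside under the lid. Then ease the bar back so that the lid shuts behind the tile without snapping down. Only push the carrier, never pinch or lift it, and leave the other pottery where it stands.

Things in the scene. Friction and masses are not known exactly. Their poses are not given: they have to be found in the camera images.
- keeper: Wooden tile box with loading board, fixed to the table. Origin at table level under the middle of the box's mouth; its x points along the board into the box, y to the left seen looking in, z up. Board top 20 mm above the table, from x -185 mm to the mouth at x 0. Guide strips, tops 26 mm high, leave a channel y -25 to +25 mm. Right of it a 6 mm high base reaches y -88 mm.
- pocket (a point): Middle of the pocket floor in the box, 45 mm beyond the mouth and 20 mm above the table: where the tile's centre should come, give or take 8 mm. The pocket continues the channel, 50 mm wide, to a back wall 84 mm beyond the mouth. Its walls are at most 34 mm above the table.
- hinge (a point): On the axis of the lid's steel hinge rod, abreast of the mouth: x 0, y -57 mm of the box, 12 mm above the table. The rod lies along the box's x; rod and blocks are at most 16 mm high. The lid's arm joins the rod at x 60 to 84 mm; short of that nothing but the low rod lies between the blue bar and the board, so a finger can pass there.
- skirt (a point): Middle of the lower edge of the lid's dark wooden skirt, 6 mm thick (box x 0 to 6 mm) and 54 mm wide, which closes the mouth. Lid shut: 26 mm above the table, so that only the thin tail of the carrier goes under it, not the tile. It rises with the lid. Behind it the lid is a clear plate to x 90 mm, its top 41 mm above the table when shut.
- bar_mid (a point): Middle of the blue bar fixed to the lid: round, 8 mm thick, along the box's x, 138 mm either way from here, an upright post at each end. Lid shut: box x -66, y -57 mm, 56 mm above the table, 44 mm straight above the hinge axis. Pushed outwards (box -y) it swings about the hinge and the lid rises. It takes about 3 N at first, 6 to 7 N at 0.4 rad; let go, it springs back fast.
- lid (a joint): Lid angle in rad: 0 shut, at most 0.7; grows as the bar is pushed outwards. From 0.3 rad the tile passes freely under the skirt. At 0.4 rad the bar has moved 17 mm outwards and sunk 4 mm, and the top of the lid is about 72 mm above the table.
- tile_mid (a point): Centre of the terracotta tile (60 mm along x by 44 mm, a blue and a white stripe), fixed on a thin loose carrier. Carrier under the tile 4 mm, top of the tile 12 mm above the board, together about 90 g; this point is 6 mm above the board. It starts flat in the channel, nearly straight. The tile is wholly inside when this point is 37 to 54 mm beyond the mouth along the box's x.
- lip (a point): Middle of the rear face of the orange upright lip at the end of the carrier's tail, 75 mm behind the tile's centre, 10 mm above the board: the place to push. The lip is 24 mm wide, 8 mm thick and 20 mm high from the board; the tail is 24 mm wide and 4 mm thick. With the tile wholly inside, tail and lip stay outside the lid, the lip's rear face 21 to 38 mm short of the mouth.
- goblet: Solid terracotta goblet, 85 mm high, 72 mm across; origin at the centre of its foot. Bystander.
- beaker: Terracotta beaker, 80 mm high, 66 mm across; origin at the centre of its underside. Bystander.
- chair: Little terracotta chair, 50 by 50 mm, 74 mm high; origin under its centre. Bystander.
Things that resemble listed ones, but are neither listed nor needed, are in the scene too. What is meant by the part that bears tile_mid is not green, and is the larger of those in its own colour.

How it is judged:
By the outcome, as a careful person would: the job done as asked, in the order asked, and still so for the second after the job is handed in, with the robot touching nothing.
It also fails if it takes over 48 s, if anything falls off the work surface, if the arm or the gripper's body presses on something with over 40 N, if the wrist force passes 120 N, or if a joint passes its speed limit or range.

### The arm

A 7-joint arm with a two-finger parallel gripper is mounted at the origin on the work surface. World frame = base frame: x ahead of the robot, y to its left, z up, the work surface at z = 0. Lengths are in m, angles in degrees, forces in N, time in s.
With the tool pointing down it reaches from about 0.425 to 1.025 m from the base axis. Payload 9.4 kg.
Tool frame: the origin (TCP) lies midway between the tips of the shut fingers; the grasp point (between the pads) lies 19 mm behind it; z points along the fingers, y is the direction in which the jaws open and shut (so a half turn about z gives the same grasp; the last joint's range is limited). The gripper opens to 85 mm and grips with 20 to 120 N. Pads are 22 mm wide; open, the fingers measure 114 mm over their backs; the gripper's body (76 mm by 85 mm) begins 54 mm behind the grasp point. The pads swing forward as they close: fully open they stand 13 mm farther back than shut.
Start: joints at [71.522, 34.337, -0.143, 91.639, 0.103, 54.024, -4.572], TCP at [0.176, -0.703, 0.231] pointing down, gripper open.
Joint ranges: [-147.43, 147.43], [-19.82, 112.94], [-74.19, 73.91], [6.32, 146.72], [-59.91, 239.91], [6.04, 106.73], [-150.56, 150.56]. Speed limits (degrees/s): [127.2, 127.2, 172.46, 172.46, 180, 180, 180].

### API

Orientations are given as [roll, pitch, yaw] about the fixed x, y, z axes, in that order (R = Rz(yaw) Ry(pitch) Rx(roll)).
In Python, from cell import env gives the robot as it stands.
- The arm moves only by the shell command python3 -m crank 'ROWS' [FORCE]. ROWS is a JSON object of lists of equal length, an entry for each row: "linear": the shift along the tool's x, y, z in cm, a list of three; "rotation": the turn, a rotation vector about the tool's x, y, z in rad, a list of three; "hand": the finger opening in cm, from 0 to 8.54. A call has 1 to 8 rows; each row shifts and turns the commanded pose from where the row before left it, along the tool's axes as they then stand; what a row does not reach is not made up. A row lasts 1/8 s, in which the tool goes at most 62.5 mm and 10.7 degrees, less where a joint would pass 70% of its speed; a pose out of reach is approached as far as the arm can. A call is refused whole if a number of a shift passes 6.25 or a number of a turn 0.188, either way. A call with a gripper value outside its range is refused whole. The fingers move at their own pace and stop on an object; FORCE is the grip in N (left out, the last holds). Time passes only in rows, so rows that do not move let the fingers close. It gives the time, the measured TCP pose, the force and the opening at its end, in the units of the state.
- env.get_obs(): the state, without advancing time (a new reading comes with each control period).
- env.camera(name): name is "side" or "top" or "wrist"; returns a dict with "color" (400x640x3 uint8, blue, green, red), "fx", "fy", "cx", "cy" (pixels), "k1" (the pictures are not rectified: a ray, as slopes to the right and down, at radius r is drawn at 1 + k1 r^2 times it, then the intrinsics apply), "R" (3x3) and "t" (3): a world point X has camera coordinates R X + t. Camera axes: x right, y down, z forward; pixel columns grow to the right and rows downward; lengths in m; the calibration is good to about 2 mm. A picture is of the moment at which its call begins. There is no depth.
- env.job_done(): hands the job in, once; it reports no verdict.
The state is a dict: "time_s": time; "joint_pos": joint angles; "joint_velocities": joint speeds; "joint_efforts": joint torques, N m; "tool_pos": TCP position; "tool_rot": TCP orientation; "wrist_force": force on the tool from outside, world axes, zero at the start; "wrist_torque": the same for the moment, N m; "finger_gap": finger opening in m.
Only numpy, scipy, OpenCV 4.12 (cv2) and the standard library are available. Lean on these libraries where they do the work, as an engineer would, in place of code of your own. Each camera call takes 0.05 s, during which the arm holds its last target.

## Working session

There is one attempt and no reset: what is moved stays moved. The work goes in short steps, Python scripts to look and compute and a shell command to move; the robot and the scene stay as the last step left them, time stands still between calls to the robot, and variables do not carry over. Pictures are saved under pics/ and viewed, and the job is handed in when it is done.

```bash
ls; mkdir -p pics
python3 - <<'E'
from cell import env
import cv2
print(env.get_obs())
for n in("side","top","wrist"):
    c=env.camera(n); cv2.imwrite(f"pics/{n}0.png",c["color"]); print(n,{k:(v if k!="color" else 0) for k,v in c.items()})
E
```

```text
pics
{'time_s': 0.0, 'joint_pos': array([71.52151235, 34.38586676, -0.14681954, 91.68012197,  0.10204148,
       54.02529635, -4.57227605]), 'joint_velocities': array([-0.04492823, -0.0366314 ,  0.01540949, -0.03291608, -0.01102276,
        0.01625818,  0.04826799]), 'joint_efforts': array([ 8.13242696e-04, -7.76442504e+01,  1.56447027e+00, -2.58016187e+01,
        1.22444500e-02,  8.93550256e-03, -4.05739877e-05]), 'tool_pos': array([ 0.17630801, -0.70274635,  0.23040471]), 'tool_rot': array([-1.79909102e+02,  6.83387533e-03,  1.40874541e+01]), 'wrist_force': array([-0.36259127,  0.30949828, -0.36696035]), 'wrist_torque': array([-0.00460665, -0.03878966,  0.00856729]), 'finger_gap': 0.08547995821872081}
side {'color': 0, 'fx': 479.02045011230064, 'fy': 479.02045011230064, 'cx': 323.69998368530105, 'cy': 185.73734816360343, 'k1': 0.030317735183813883, 'R': array([[ 0.86051005, -0.50939761,  0.006044  ],
       [-0.29065007, -0.50066102, -0.81539014],
       [ 0.41838378,  0.69989472, -0.57888029]]), 't': array([-0.57775264,  0.26076887,  0.6844563 ])}
top {'color': 0, 'fx': 468.13322626807206, 'fy': 468.13322626807206, 'cx': 314.9762458481344, 'cy': 195.83620729305883, 'k1': -0.06380960268485436, 'R': array([[ 2.61784614e-02, -9.99643100e-01,  5.32556969e-03],
       [-9.80404047e-01, -2.67144351e-02, -1.95177465e-01],
       [ 1.95250075e-01, -1.11764352e-04, -9.80753484e-01]]), 't': array([0.01145202, 0.64945546, 0.85418516])}
wrist {'color': 0, 'fx': 358.34055611699364, 'fy': 358.34055611699364, 'cx': 318.91422400993366, 'cy': 200.43632456165898, 'k1': 0.006432922064281739, 'R': array([[ 0.24409356, -0.96975115, -0.00101489],
       [-0.93281868, -0.2350832 ,  0.27310292],
       [-0.26508046, -0.06571595, -0.96198429]]), 't': array([-0.72390715, -0.03721823,  0.37819044])}
```

View pics/top0.png

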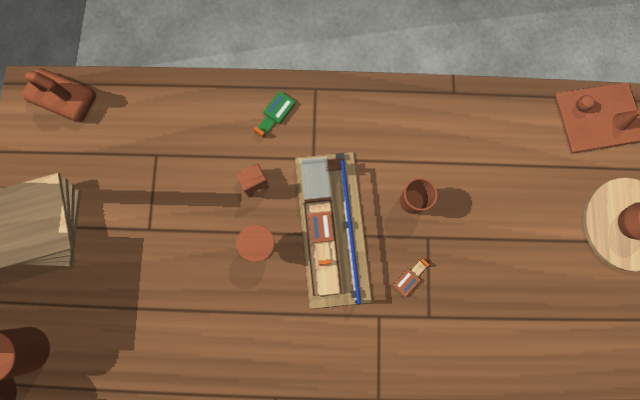

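View pics/side0.png

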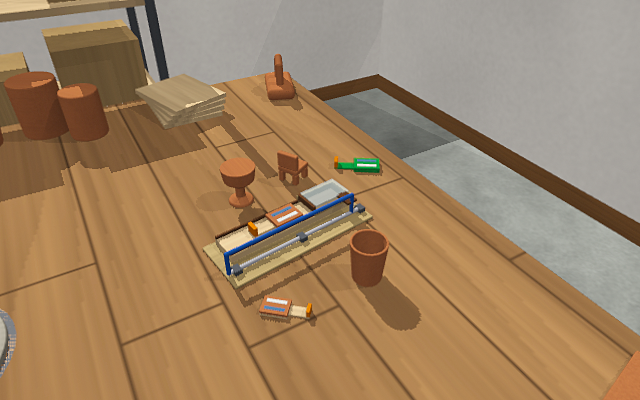

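View pics/wrist0.png

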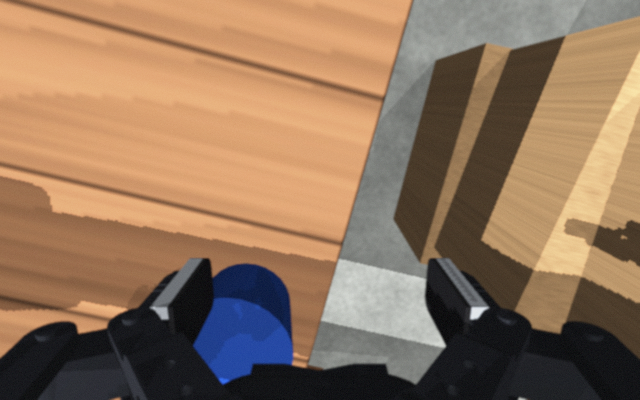

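```bash
cat > h.py <<'E'
from cell import env
import cv2, numpy as np
def und(c,uv):
    K=np.array([[c["fx"],0,c["cx"]],[0,c["fy"],c["cy"]],[0,0,1]])
    return cv2.undistortPoints(np.array(uv,float).reshape(-1,1,2),K,np.array([c["k1"],0,0,0,0.])).reshape(-1,2)
def ray(c,uv):
    s=und(c,[uv])[0]; R=c["R"]; return -R.T@c["t"], R.T@np.array([s[0],s[1],1])
def plane(c,uv,z):
    o,d=ray(c,uv); return o+d*(z-o[2])/d[2]
def tri(c1,p1,c2,p2):
    o1,d1=ray(c1,p1);o2,d2=ray(c2,p2)
    s=np.linalg.lstsq(np.c_[d1,-d2],o2-o1,rcond=None)[0]
    a,b=o1+s[0]*d1,o2+s[1]*d2
    return (a+b)/2,np.linalg.norm(a-b)
def proj(c,X):
    p=c["R"]@np.asarray(X)+c["t"]; s=p[:2]/p[2]; s=s*(1+c["k1"]*(s@s)); return np.array([c["fx"]*s[0]+c["cx"],c["fy"]*s[1]+c["cy"]])
def crop(c,x0,y0,x1,y1,f,name):
    cv2.imwrite("pics/"+name,cv2.resize(c["color"][y0:y1,x0:x1],None,fx=f,fy=f,interpolation=cv2.INTER_CUBIC))
E
python3 - <<'E'
from h import *
t=env.camera("top");s=env.camera("side");w=env.camera("wrist")
print(-w["R"].T@w["t"])
crop(t,280,145,400,315,3.5,"tz.png"); crop(s,190,140,390,300,4,"sz.png")
for n,c in(("t",t),("s",s)):
    im=c["color"].astype(int);b,g,r=im[...,0],im[...,1],im[...,2]
    m=((b>r+50)&(b>g+40)).astype(np.uint8)
    k,l,st,ce=cv2.connectedComponentsWithStats(m)
    print(n,"blue",[(x.tolist(),np.round(y,1).tolist()) for x,y in zip(st[1:],ce[1:]) if x[4]>15])
    m=((r>190)&(g>r*.4)&(g<r*.75)&(b<r*.25)).astype(np.uint8)
    k,l,st,ce=cv2.connectedComponentsWithStats(m)
    print(n,"orange",[(x.tolist(),np.round(y,1).tolist()) for x,y in zip(st[1:],ce[1:]) if x[4]>4])
E
```

```text
[ 0.24226069 -0.68602308  0.37360829]
t blue [([341, 160, 19, 144, 483], [350.1, 231.3])]
t orange []
s blue [([224, 193, 130, 82, 710], [284.3, 228.1]), ([272, 207, 19, 9, 32], [281.0, 211.0]), ([264, 306, 21, 5, 30], [274.1, 308.1])]
s orange [([334, 156, 4, 6, 22], [335.6, 158.7]), ([248, 222, 9, 7, 31], [252.0, 225.0]), ([306, 303, 5, 10, 32], [308.2, 307.2])]
```

View pics/tz.png

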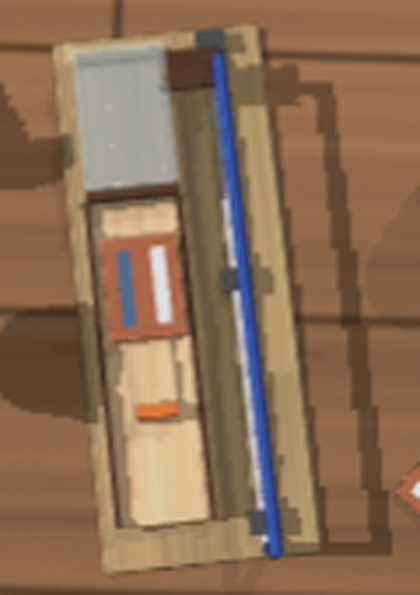

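View pics/sz.png

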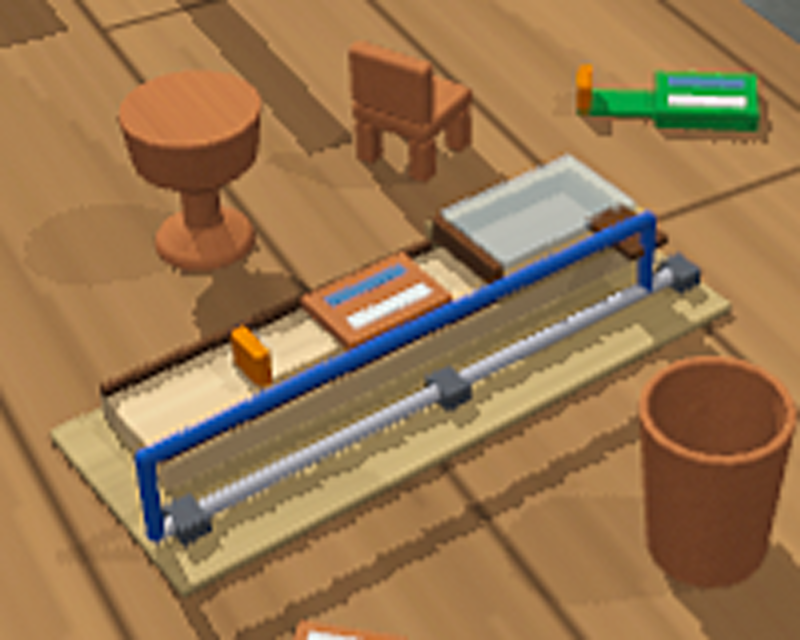

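Run:
```python
from h import *
t=env.camera("top");s=env.camera("side")
T=lambda x,y:(280+x/3.5-.35,145+y/3.5-.35); S=lambda x,y:(190+x/4-.4,140+y/4-.4)
A=tri(t,T(275,552),s,S(147,456)); B=tri(t,T(218,55),s,S(651,217)); print(A,B,np.linalg.norm(A[0]-B[0]))
# refine: centreline from mask, plane .056
im=t["color"].astype(int);b,g,r=im[...,0],im[...,1],im[...,2]
m=((b>r+50)&(b>g+40)); v,u=np.nonzero(m)
P=np.array([plane(t,(a,c),.056) for a,c in zip(u,v) if 165<c<298])
d=np.linalg.svd(P-P.mean(0),full_matrices=False)[2][0]; d*=np.sign(d[0]); yaw=np.arctan2(d[1],d[0]); print("yaw",np.degrees(yaw),P.mean(0), "x ext",[plane(t,(u[v==q].mean(),q),.056) for q in(v.min(),v.max())])
e=np.array([np.cos(yaw),np.sin(yaw),0]);n=np.array([-e[1],e[0],0])
mid=(A[0]+B[0])/2; mid2=P.mean(0)
off=(mid-mid2)@e; print("mid tri",mid,"along diff",off,"perp",(mid-mid2)@n)
ends=[(p-mid2)@e for p in(A[0],B[0])];print(ends)
bm=mid2+e*off; K=bm+e*.066+n*.057; K[2]=0; print("keeper",K)
L=lambda X:np.round(1000*np.array([(X-K)@e,(X-K)@n,X[2]]),1)
for nm,p,z in(("endL",(118,525),.02),("endR",(213,517),.02),("skirtL",(88,198),.026),("skirtR",(180,190),.026),("tileBL",(107,340),.032),("tileBR",(190,338),.032),("tileFL",(102,237),.032),("tileFR",(178,233),.032),("lipL",(136,413),.04),("lipR",(179,409),.04)):
    print(nm,L(plane(t,T(*p),z)))
for nm,p,z in (("lipTopL",(234,327),.04),("lipTopR",(259,361),.04),("lipR",(269,356),.04)): print(nm,L(plane(s,S(*p),z)))
for nm,p,z in (("tile near left",(303,297),.032),("near right",(350,343),.032),("far r",(452,293),.032),("far l",(398,254),.032)): print(nm,L(plane(s,S(*p),z)))
np.savez("k.npz",K=K,e=e,n=n)
for nm,p in (("goblet rim l",(0,0)),):pass
print("goblet",L(plane(t,(255,243),.085)),"chair",L(plane(t,(253,180),.074)),"beaker",L(plane(t,(420,196),.08)),"smalltile",L(plane(t,(412,277),.01)))
```

```text
(array([ 0.44727812, -0.0588288 ,  0.05811725]), np.float64(0.0018245205955014256)) (array([ 0.72355086, -0.02308382,  0.05690666]), np.float64(0.0018202690332307426)) 0.27857816879988956
yaw 7.414304180816134 [ 0.58392399 -0.04129183  0.056     ] x ext [array([ 0.72544218, -0.02361459,  0.056     ]), array([ 0.44514827, -0.05838201,  0.056     ])]
mid tri [ 0.58541449 -0.04095631  0.05751196] along diff 0.0015213407102782684 perp 0.0001403762964306842
[np.float64(-0.13776639078591357), np.float64(0.1408090722064701)]
keeper [0.64352532 0.02394476 0.        ]
endL [-183.4   26.7   20. ]
endR [-184.6  -27.3   20. ]
skirtL [ 4.4 24.9 26. ]
skirtR [  3.7 -28.9  26. ]
tileBL [-79.6  22.3  32. ]
tileBR [-83.4 -24.8  32. ]
tileFL [-20.3  19.2  32. ]
tileFR [-22.4 -24.6  32. ]
lipL [-122.8   10.4   40. ]
lipR [-123.1  -13.8   40. ]
lipTopL [-122.9   13.3   40. ]
lipTopR [-126.3  -14.6   40. ]
lipR [-120.9  -14.4   40. ]
tile near left [-80.5  21.4  32. ]
near right [-81.6 -21.2  32. ]
far r [-21.8 -20.   32. ]
far l [-24.9  21.5  32. ]
goblet [-76.6 126.1  85. ] chair [ 47.7 121.6  74. ] beaker [ -18.2 -197.6   80. ] smalltile [-169.7 -175.1   10. ]
```

```bash
python3 -m crank '{"linear":[[0,0,0],[5,-2.5,0],[5,-2.5,0],[5,-2.5,0],[5,-2.5,0],[1.7,-5,0],[1.7,-5,0],[1.7,-5,0]],"rotation":[[0,0,0.117],[0,0,0],[0,0,0],[0,0,0],[0,0,0],[0,0,0],[0,0,0],[0,0,0]],"hand":[4.8,4.8,4.8,4.8,4.8,4.8,4.8,4.8]}' 60
python3 -m crank '{"linear":[[1.7,-5,0],[1.7,-5,0],[1.7,-5,0],[1.7,-5,0],[1.7,-5,0],[1.7,-5,0],[1.7,-5,0]],"rotation":[[0,0,0],[0,0,0],[0,0,0],[0,0,0],[0,0,0],[0,0,0],[0,0,0]],"hand":[4.8,4.8,4.8,4.8,4.8,4.8,4.8]}'
cat >> h.py <<'E'
def st():
    k=np.load("k.npz");o=env.get_obs();d=o["tool_pos"]-k["K"]
    print("t",round(o["time_s"],2),"box mm",np.round(1000*np.array([d@k["e"],d@k["n"],d[2]]),1),"rot",np.round(o["tool_rot"],2),"F box",np.round([o["wrist_force"]@k["e"],o["wrist_force"]@k["n"],o["wrist_force"][2]],1),"gap",round(o["finger_gap"]*1000,1))
E
python3 -c "from h import *; st()"
```

```text
time_s: 1.4
tool_pos: [0.3936, -0.4213, 0.2314]
tool_rot: [180.0, -0.0, 7.4]
wrist_force: [0.3, 0.0, 0.0]
finger_gap: 0.0479
time_s: 2.28
tool_pos: [0.4666, -0.059, 0.2316]
tool_rot: [180.0, -0.1, 7.4]
wrist_force: [1.2, -1.2, 0.7]
finger_gap: 0.0479
t 2.27 box mm [-186.1  -59.4  231.6] rot [ 1.7999e+02 -5.0000e-02  7.3700e+00] F box [ 1.  -1.3  0.7] gap 47.9
```

```bash
python3 -m crank '{"linear":[[1.2,-2.6,3],[1.2,-2.6,3],[0,0,3],[0,0,2],[0,0,0],[0,0,0]],"rotation":[[0,0,0],[0,0,0],[0,0,0],[0,0,0],[0,0,0],[0,0,0]],"hand":[4.8,4.8,4.8,4.8,4.8,4.8]}'
python3 - <<'E'
from h import *
st()
for n in("side","top","wrist"):
    c=env.camera(n); cv2.imwrite(f"pics/{n}1.png",c["color"])
E
```

```text
time_s: 3.02
tool_pos: [0.4838, -0.0061, 0.1219]
tool_rot: [180.0, -0.0, 7.4]
wrist_force: [0.0, -0.2, 0.0]
finger_gap: 0.0481
t 3.02 box mm [-162.3   -9.2  121.9] rot [ 1.80e+02 -4.00e-02  7.36e+00] F box [ 0.  -0.2  0. ] gap 48.1
```

View pics/wrist1.png

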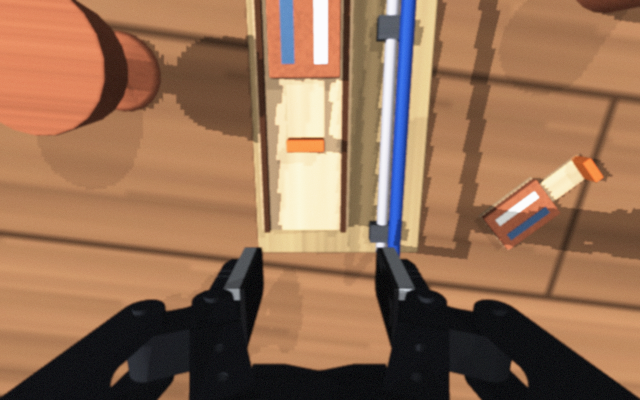

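View pics/side1.png

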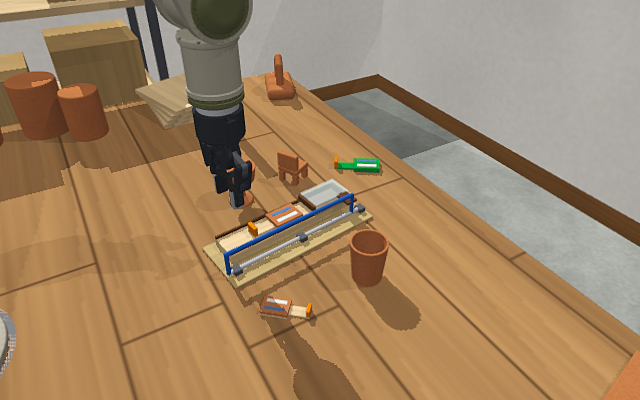

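```bash
python3 -m crank '{"linear":[[0,-0.2,2],[0,0,2],[0,0,1.5],[0,0,0],[0,0,0]],"rotation":[[0,0,0],[0,0,0],[0,0,0],[0,0,0],[0,0,0]],"hand":[4.8,4.8,4.8,4.8,4.8]}'
python3 - <<'E'
from h import *
st()
s=env.camera("side");crop(s,180,110,380,260,4,"s2.png")
s=env.camera("wrist");cv2.imwrite("pics/w2.png",s["color"])
E
```

```text
time_s: 3.8
tool_pos: [0.4833, -0.0041, 0.0667]
tool_rot: [180.0, -0.0, 7.4]
wrist_force: [-0.2, -1.2, 0.2]
finger_gap: 0.0481
t 3.8 box mm [-162.5   -7.1   66.7] rot [ 1.80e+02 -2.00e-02  7.37e+00] F box [-0.4 -1.2  0.2] gap 48.1
```

View pics/s2.png

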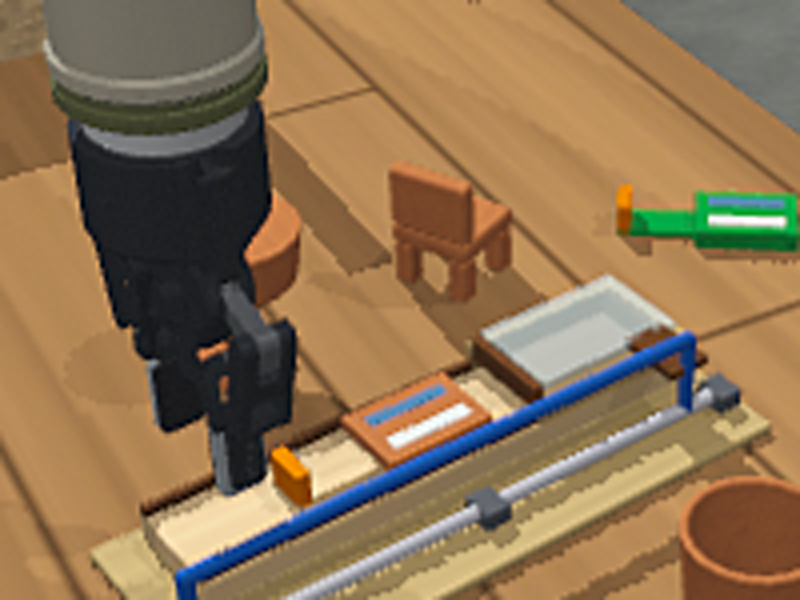

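View pics/w2.png

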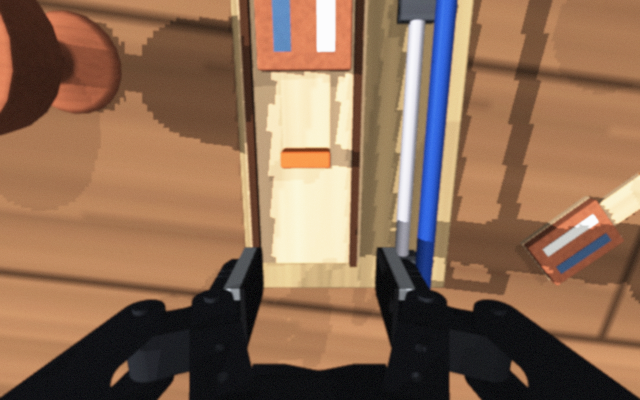

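```bash
python3 -m crank '{"linear":[[0,0,0],[0,0,1],[0,0,1],[0,0,0.9],[0,0,0.6],[0,0,0],[0,0,0]],"rotation":[[0,0,0],[0,0,0],[0,0,0],[0,0,0],[0,0,0],[0,0,0],[0,0,0]],"hand":[4,4,4,4,4,4,4]}'
python3 - <<'E'
from h import *
st()
s=env.camera("side");crop(s,180,140,340,260,5,"s3.png")
s=env.camera("wrist");cv2.imwrite("pics/w3.png",s["color"])
E
```

```text
time_s: 4.78
tool_pos: [0.4831, -0.004, 0.0313]
tool_rot: [180.0, 0.0, 7.4]
wrist_force: [-0.1, 0.3, 0.1]
finger_gap: 0.04
t 4.78 box mm [-162.7   -7.    31.3] rot [180.     0.     7.38] F box [-0.   0.3  0.1] gap 40.0
```

View pics/s3.png

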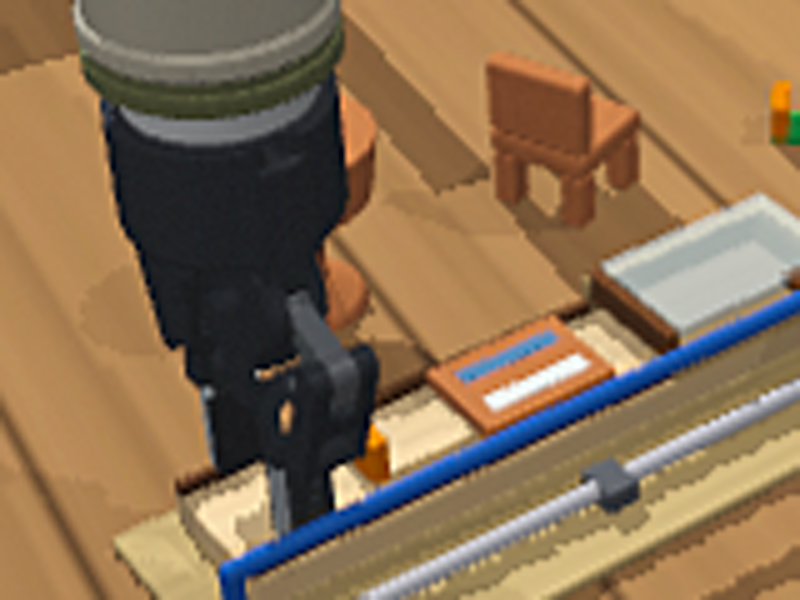

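View pics/w3.png

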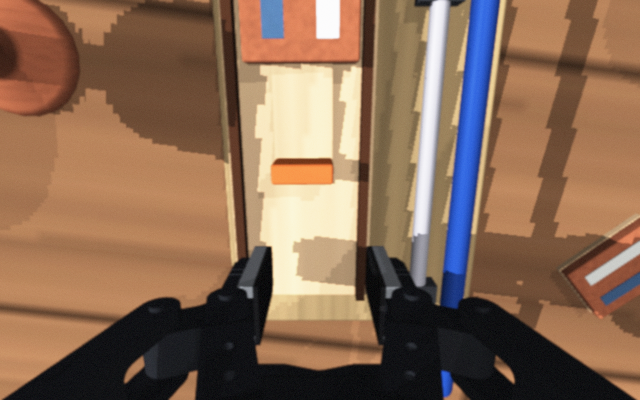

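```bash
python3 -m crank '{"linear":[[0,0.2,0],[0,0.2,0],[0,0,0]],"rotation":[[0,0,0],[0,0,0],[0,0,0]],"hand":[4.8,4.8,4.8]}';python3 -c "from h import *; st()"
python3 -m crank '{"linear":[[0,0.2,0],[0,0.2,0],[0,0,0]],"rotation":[[0,0,0],[0,0,0],[0,0,0]],"hand":[4.8,4.8,4.8]}';python3 -c "from h import *; st()"
python3 -m crank '{"linear":[[0,0.2,0],[0,0.2,0],[0,0,0]],"rotation":[[0,0,0],[0,0,0],[0,0,0]],"hand":[4.8,4.8,4.8]}';python3 -c "from h import *; st()"
```

```text
time_s: 5.25
tool_pos: [0.4837, -0.0082, 0.0313]
tool_rot: [180.0, -0.0, 7.4]
wrist_force: [-0.2, -0.0, -0.6]
finger_gap: 0.0481
t 5.25 box mm [-162.6  -11.3   31.3] rot [ 1.80e+02 -1.00e-02  7.36e+00] F box [-0.2  0.  -0.6] gap 48.1
time_s: 5.62
tool_pos: [0.4841, -0.0117, 0.0313]
tool_rot: [-180.0, 0.0, 7.4]
wrist_force: [-0.6, 3.8, 0.7]
finger_gap: 0.0478
t 5.62 box mm [-162.7  -14.7   31.3] rot [-179.98    0.      7.4 ] F box [-0.1  3.9  0.7] gap 47.8
time_s: 6.0
tool_pos: [0.4847, -0.016, 0.0313]
tool_rot: [-180.0, -0.0, 7.4]
wrist_force: [-0.9, 3.3, 2.9]
finger_gap: 0.0481
t 6.0 box mm [-162.6  -19.1   31.3] rot [-1.80e+02 -1.00e-02  7.37e+00] F box [-0.4  3.4  2.9] gap 48.1
```

```bash
python3 -m crank '{"linear":[[0,0.2,0],[0,0.2,0],[0,0.2,0],[0,0,0]],"rotation":[[0,0,0],[0,0,0],[0,0,0],[0,0,0]],"hand":[4.8,4.8,4.8,4.8]}';python3 -c "from h import *; st()"
python3 -m crank '{"linear":[[0,0.2,0],[0,0.2,0],[0,0.2,0],[0,0.1,0],[0,0,0]],"rotation":[[0,0,0],[0,0,0],[0,0,0],[0,0,0],[0,0,0]],"hand":[4.8,4.8,4.8,4.8,4.8]}'
python3 - <<'E'
from h import *
st()
s=env.camera("side");crop(s,180,140,380,290,4,"s4.png")
s=env.camera("wrist");cv2.imwrite("pics/w4.png",s["color"])
E
```

```text
time_s: 6.5
tool_pos: [0.4855, -0.0219, 0.0311]
tool_rot: [-180.0, 0.0, 7.4]
wrist_force: [-0.6, 4.9, -1.9]
finger_gap: 0.0483
t 6.5 box mm [-162.7  -25.    31.1] rot [-1.7999e+02  1.0000e-02  7.3800e+00] F box [ 0.1  5.  -1.9] gap 48.3
time_s: 7.12
tool_pos: [0.4861, -0.028, 0.0309]
tool_rot: [-180.0, 0.0, 7.4]
wrist_force: [1.0, 8.2, -5.2]
finger_gap: 0.0478
t 7.12 box mm [-162.8  -31.2   30.9] rot [-1.7995e+02  3.0000e-02  7.4400e+00] F box [ 2.   8.  -5.2] gap 47.8
```

View pics/s4.png

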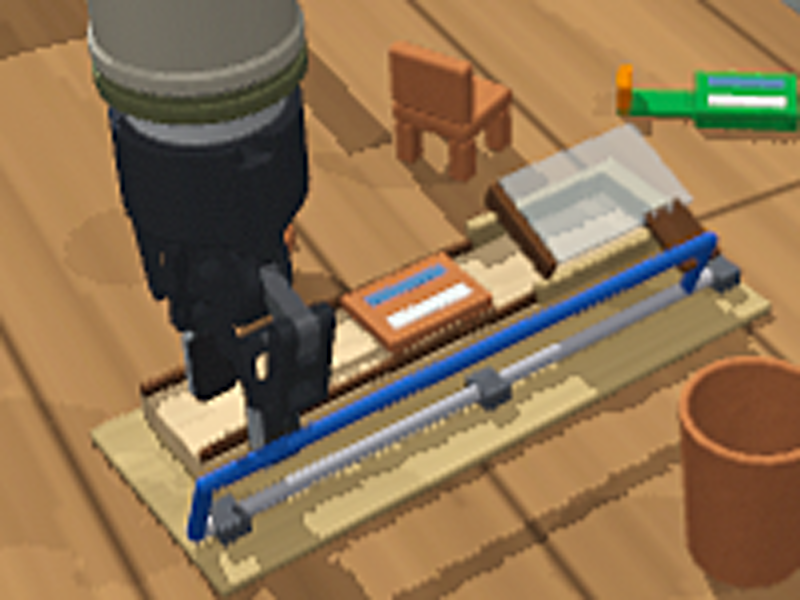

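View pics/w4.png

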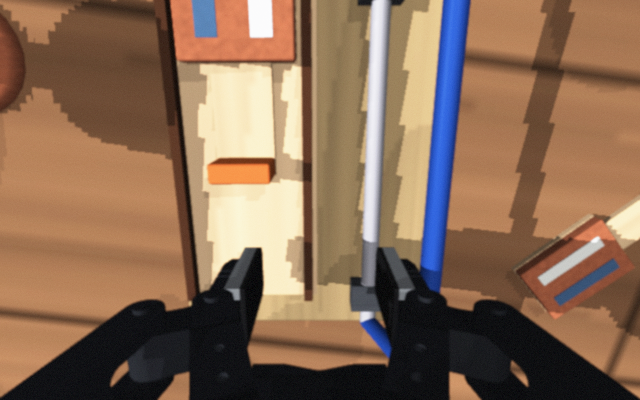

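```bash
python3 -m crank '{"linear":[[0,0.1,0.1],[0,0.1,0.1],[0,0,0.1],[0,0,0.1],[0,0,0]],"rotation":[[0,0,0],[0,0,0],[0,0,0],[0,0,0],[0,0,0]],"hand":[4.8,4.8,4.8,4.8,4.8]}'
python3 -m crank '{"linear":[[0.5,0,0],[0.5,0,0],[0.4,0,0],[0.2,0,0],[0,0,0]],"rotation":[[0,0,0],[0,0,0],[0,0,0],[0,0,0],[0,0,0]],"hand":[4.8,4.8,4.8,4.8,4.8]}'
python3 - <<'E'
from h import *
st()
s=env.camera("side");crop(s,180,140,380,290,4,"s5.png")
s=env.camera("wrist");cv2.imwrite("pics/w5.png",s["color"])
E
```

```text
time_s: 7.85
tool_pos: [0.4867, -0.0307, 0.0273]
tool_rot: [-180.0, -0.0, 7.4]
wrist_force: [-0.7, 4.6, 4.3]
finger_gap: 0.048
time_s: 8.48
tool_pos: [0.5004, -0.0286, 0.0267]
tool_rot: [-180.0, 0.2, 7.4]
wrist_force: [-5.1, 5.9, -0.5]
finger_gap: 0.0481
t 8.47 box mm [-148.7  -33.6   26.7] rot [-179.97    0.23    7.37] F box [-4.3  6.5 -0.5] gap 48.1
```

View pics/s5.png

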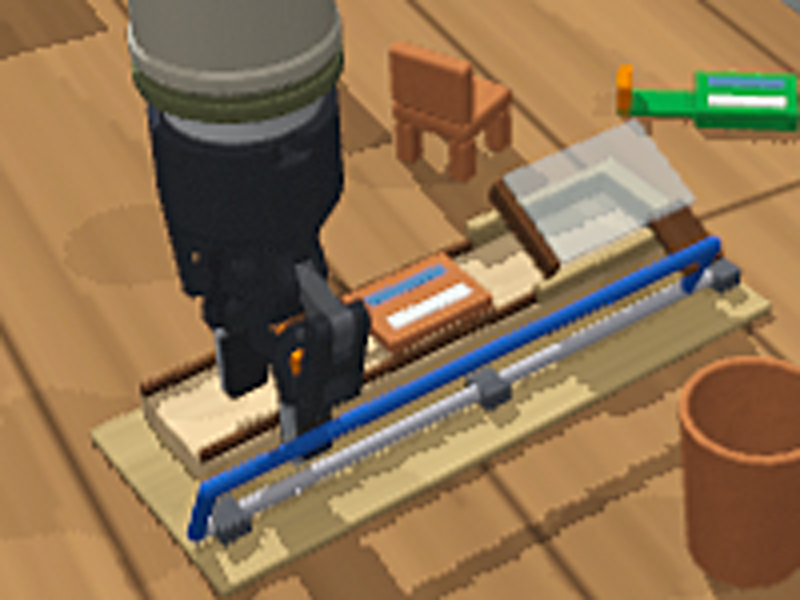

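View pics/w5.png

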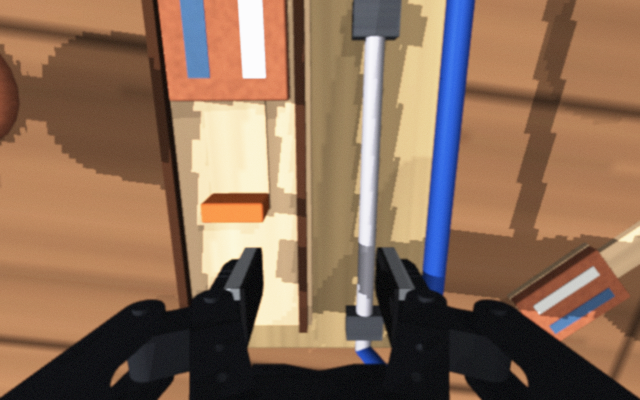

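```bash
python3 -m crank '{"linear":[[0.3,0,0],[0.3,0,0],[0.3,0,0],[0.3,0,0],[0.3,0,0],[0.3,0,0],[0.3,0,0],[0.3,0,0]],"rotation":[[0,0,0],[0,0,0],[0,0,0],[0,0,0],[0,0,0],[0,0,0],[0,0,0],[0,0,0]],"hand":[4.8,4.8,4.8,4.8,4.8,4.8,4.8,4.8]}'
python3 - <<'E'
from h import *
st()
s=env.camera("wrist");cv2.imwrite("pics/w6.png",s["color"])
E
```

```text
time_s: 9.57
tool_pos: [0.5233, -0.0256, 0.0266]
tool_rot: [-180.0, 0.3, 7.4]
wrist_force: [-6.0, 5.5, 0.5]
finger_gap: 0.0477
t 9.57 box mm [-125.6  -33.6   26.6] rot [-179.97    0.34    7.36] F box [-5.2  6.2  0.5] gap 47.7
```

View pics/w6.png

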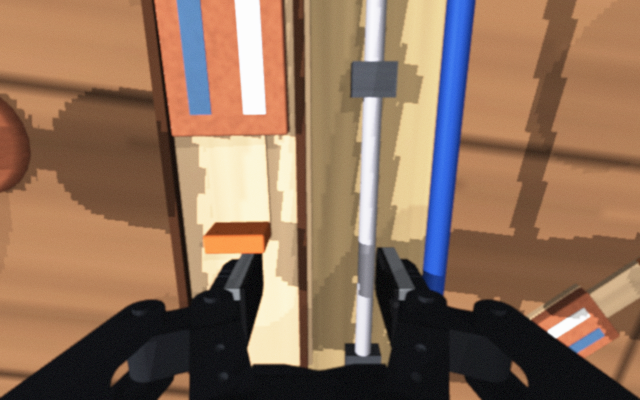

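```bash
python3 -m crank '{"linear":[[0.3,0,0],[0.3,0,0],[0.3,0,0],[0.3,0,0],[0.3,0,0],[0.3,0,0],[0.3,0,0],[0.3,0,0]],"rotation":[[0,0,0],[0,0,0],[0,0,0],[0,0,0],[0,0,0],[0,0,0],[0,0,0],[0,0,0]],"hand":[4.8,4.8,4.8,4.8,4.8,4.8,4.8,4.8]}'
python3 - <<'E'
from h import *
st()
s=env.camera("wrist");cv2.imwrite("pics/w7.png",s["color"])
s=env.camera("side");crop(s,180,120,380,270,4,"s7.png")
E
```

```text
time_s: 10.62
tool_pos: [0.5471, -0.0225, 0.0265]
tool_rot: [-180.0, 0.3, 7.4]
wrist_force: [-6.8, 4.9, 1.3]
finger_gap: 0.0478
t 10.62 box mm [-101.6  -33.6   26.5] rot [-179.97    0.34    7.36] F box [-6.1  5.7  1.3] gap 47.8
```

View pics/w7.png

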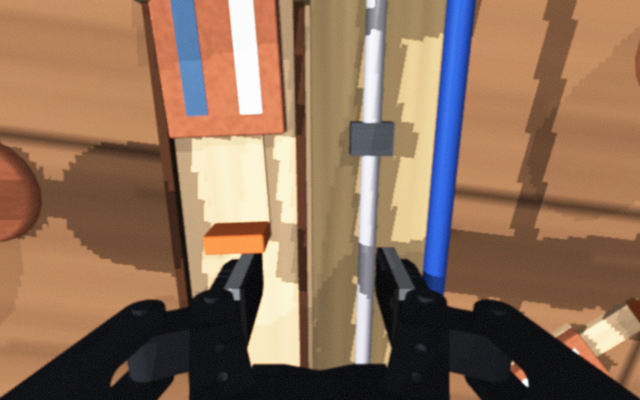

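View pics/s7.png

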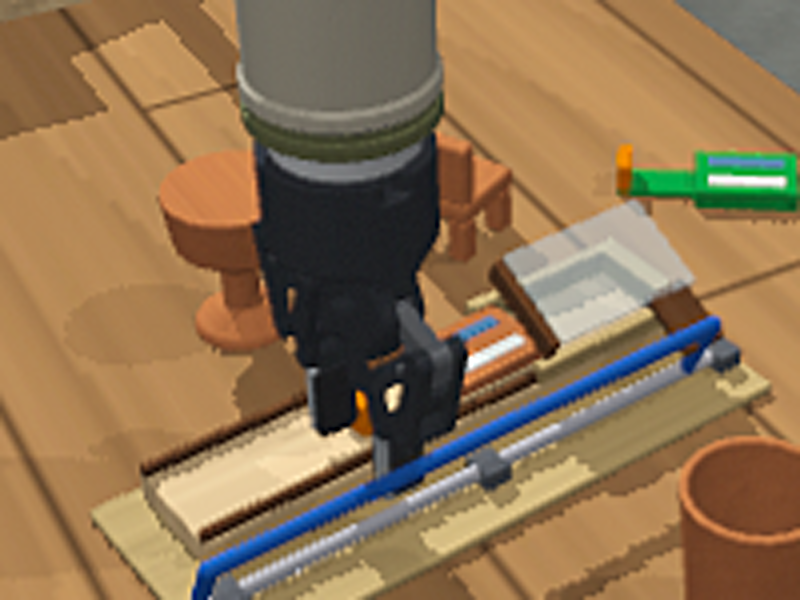

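```bash
python3 -m crank '{"linear":[[0.3,0,0],[0.3,0,0],[0.3,0,0],[0.3,0,0],[0.3,0,0],[0.3,0,0],[0.3,0,0],[0.3,0,0]],"rotation":[[0,0,0],[0,0,0],[0,0,0],[0,0,0],[0,0,0],[0,0,0],[0,0,0],[0,0,0]],"hand":[4.8,4.8,4.8,4.8,4.8,4.8,4.8,4.8]}'
python3 -c "from h import *; st()"
python3 -m crank '{"linear":[[0.3,0,0],[0.3,0,0],[0.3,0,0],[0.3,0,0],[0.3,0,0],[0.3,0,0],[0.3,0,0],[0.3,0,0]],"rotation":[[0,0,0],[0,0,0],[0,0,0],[0,0,0],[0,0,0],[0,0,0],[0,0,0],[0,0,0]],"hand":[4.8,4.8,4.8,4.8,4.8,4.8,4.8,4.8]}'
python3 - <<'E'
from h import *
st()
s=env.camera("wrist");cv2.imwrite("pics/w8.png",s["color"])
s=env.camera("side");crop(s,180,120,380,270,4,"s8.png")
s=env.camera("top");crop(s,280,145,400,315,3.5,"t8.png")
E
```

```text
time_s: 11.72
tool_pos: [0.5708, -0.0193, 0.0264]
tool_rot: [-180.0, 0.3, 7.4]
wrist_force: [-7.3, 5.1, 1.4]
finger_gap: 0.048
t 11.72 box mm [-77.7 -33.5  26.4] rot [-179.96    0.34    7.37] F box [-6.6  6.   1.4] gap 48.0
time_s: 12.72
tool_pos: [0.5947, -0.0161, 0.0264]
tool_rot: [-180.0, 0.3, 7.4]
wrist_force: [-7.2, 5.6, 0.5]
finger_gap: 0.0482
t 12.72 box mm [-53.6 -33.4  26.4] rot [-179.95    0.34    7.37] F box [-6.4  6.5  0.5] gap 48.2
```

View pics/w8.png

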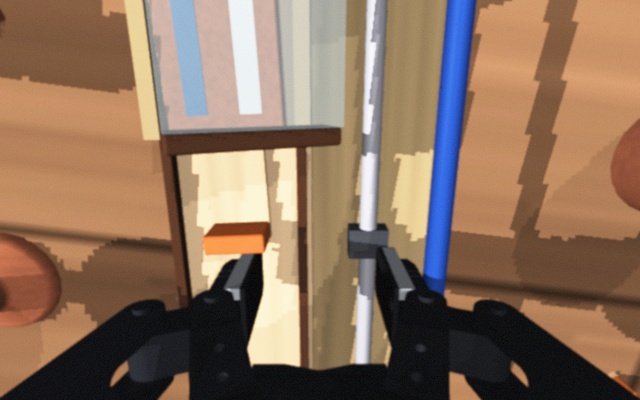

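View pics/s8.png

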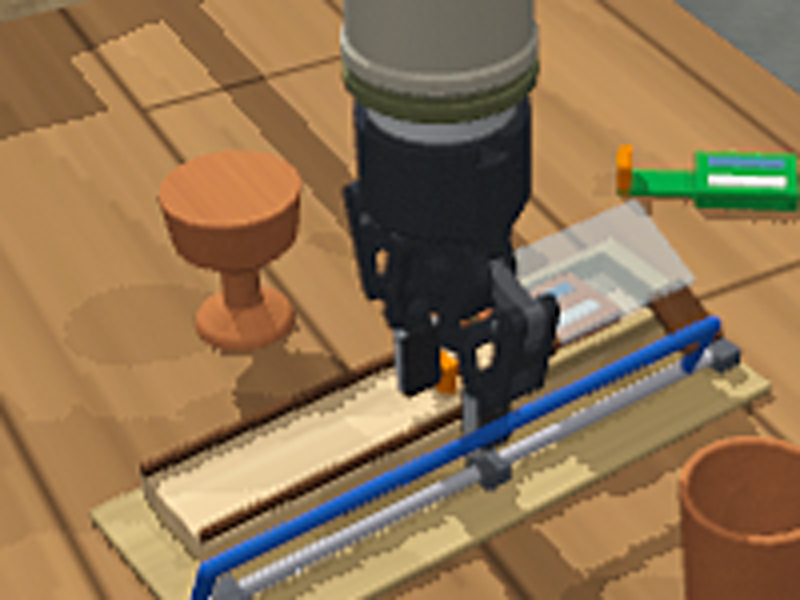

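View pics/t8.png

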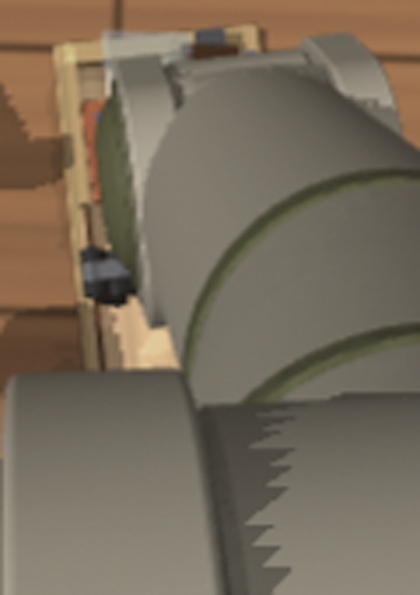

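```bash
cat >> h.py <<'E'
k=np.load("k.npz")
def L(X): d=X-k["K"]; return np.round(1000*np.array([d@k["e"],d@k["n"],X[2]]),1)
E
python3 - <<'E'
from h import *
c=env.camera("wrist"); crop(c,150,100,350,300,3,"w8z.png")
for p,z in (((206,236),.04),((263,236),.04),((209,224),.04),((270,224),.04),((164,134),.032),((281,129),.032)): print(p,L(plane(c,p,z)))
E
```

```text
(206, 236) [-35.9  10.4  40. ]
(263, 236) [-35.9 -11.6  40. ]
(209, 224) [-31.    8.8  40. ]
(270, 224) [-31.  -14.4  40. ]
(164, 134) [ 2.1 25.3 32. ]
(281, 129) [  4.  -18.9  32. ]
```

View pics/w8z.png

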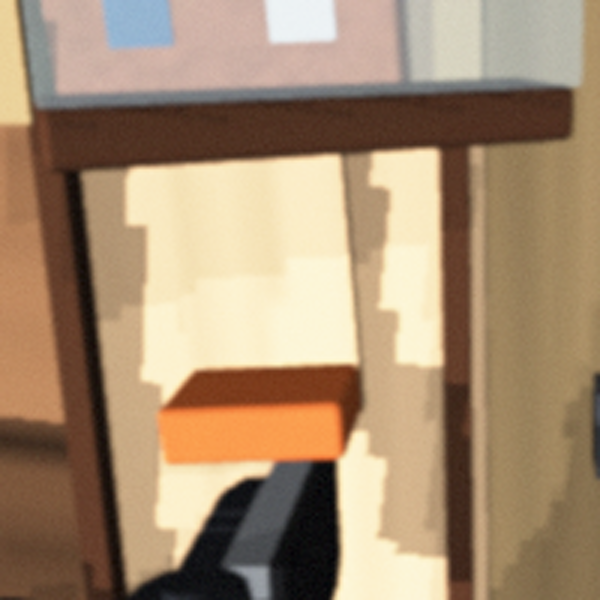

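```bash
python3 -m crank '{"linear":[[0.3,0,0],[0.3,0,0],[0.3,0,0],[0.2,0,0],[0.2,0,0],[0,0,0]],"rotation":[[0,0,0],[0,0,0],[0,0,0],[0,0,0],[0,0,0],[0,0,0]],"hand":[4.8,4.8,4.8,4.8,4.8,4.8]}'
python3 - <<'E'
from h import *
st()
c=env.camera("wrist"); cv2.imwrite("pics/w9.png",c["color"])
for r in(235,254): print(L(plane(c,(235,r),.04)))
E
```

```text
time_s: 13.68
tool_pos: [0.6079, -0.0143, 0.0263]
tool_rot: [-179.9, 0.3, 7.4]
wrist_force: [-6.1, 5.4, 0.7]
finger_gap: 0.0479
t 13.68 box mm [-40.3 -33.3  26.3] rot [-179.95    0.3     7.37] F box [-5.3  6.2  0.7] gap 47.9
[-22.6  -0.8  40. ]
[-30.6  -0.3  40. ]
```

View pics/w9.png

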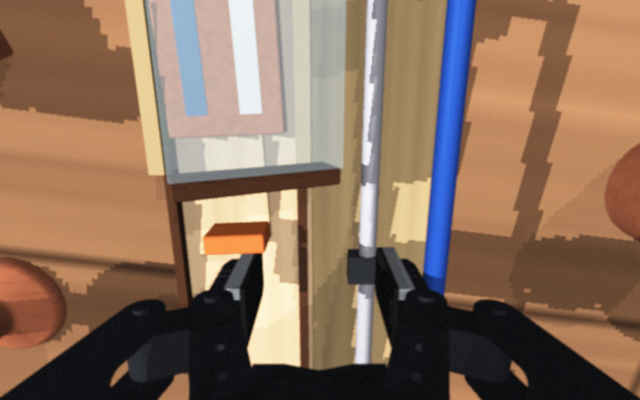

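```bash
python3 -m crank '{"linear":[[-0.3,0,0],[-0.4,0,0],[-0.5,0,0],[0,0,-0.1],[0,0,-0.2],[0,0,-0.2],[0,0,0]],"rotation":[[0,0,0],[0,0,0],[0,0,0],[0,0,0],[0,0,0],[0,0,0],[0,0,0]],"hand":[4.8,4.8,4.8,4.8,4.8,4.8,4.8]}'
python3 -c "from h import *; st()"
python3 -m crank '{"linear":[[0,-0.1,0],[0,-0.1,0],[0,-0.1,0],[0,-0.1,0],[0,-0.1,0],[0,-0.1,0],[0,-0.1,0],[0,-0.1,0]],"rotation":[[0,0,0],[0,0,0],[0,0,0],[0,0,0],[0,0,0],[0,0,0],[0,0,0],[0,0,0]],"hand":[4.8,4.8,4.8,4.8,4.8,4.8,4.8,4.8]}'
python3 - <<'E'
from h import *
st()
c=env.camera("wrist"); cv2.imwrite("pics/w10.png",c["color"])
s=env.camera("side");crop(s,180,120,380,270,4,"s10.png")
E
```

```text
time_s: 14.6
tool_pos: [0.5981, -0.0147, 0.0315]
tool_rot: [-179.9, 0.1, 7.4]
wrist_force: [-0.3, 7.4, -4.4]
finger_gap: 0.0475
t 14.6 box mm [-50.  -32.5  31.5] rot [-1.7991e+02  7.0000e-02  7.4500e+00] F box [ 0.6  7.4 -4.4] gap 47.5
time_s: 15.6
tool_pos: [0.5977, -0.0084, 0.0323]
tool_rot: [180.0, -0.0, 7.4]
wrist_force: [-1.1, 4.7, 3.2]
finger_gap: 0.0481
t 15.6 box mm [-49.7 -26.2  32.3] rot [179.99  -0.     7.37] F box [-0.5  4.8  3.2] gap 48.1
```

View pics/w10.png

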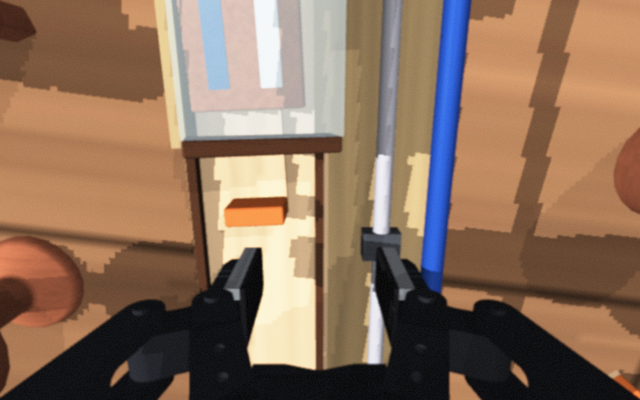

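View pics/s10.png

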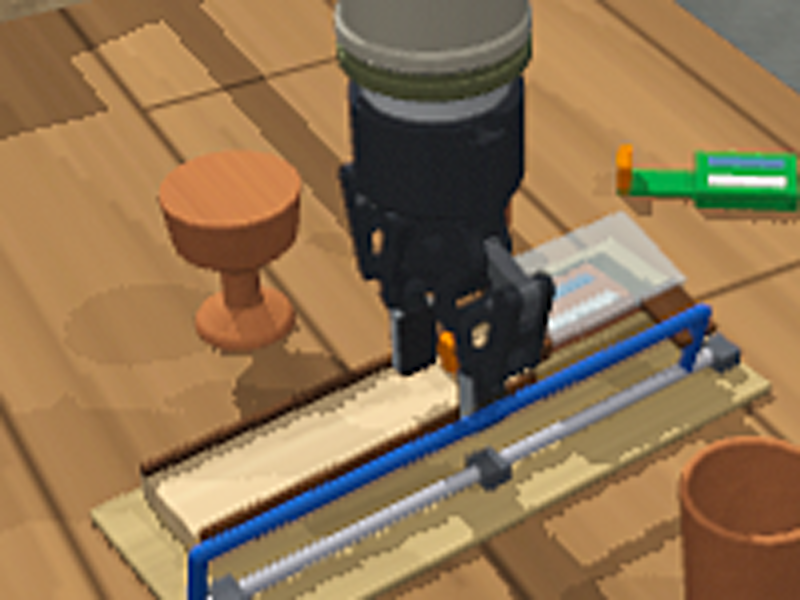

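```bash
python3 -m crank '{"linear":[[0,-0.1,0],[0,-0.1,0],[0,-0.1,0],[0,-0.1,0],[0,-0.1,0],[0,-0.1,0],[0,-0.08,0],[0,-0.08,0]],"rotation":[[0,0,0],[0,0,0],[0,0,0],[0,0,0],[0,0,0],[0,0,0],[0,0,0],[0,0,0]],"hand":[4.8,4.8,4.8,4.8,4.8,4.8,4.8,4.8]}'
python3 -c "from h import *; st()"
python3 -m crank '{"linear":[[0,-0.07,0],[0,-0.07,0],[0,-0.07,0],[0,-0.07,0],[0,-0.07,0],[0,-0.07,0],[0,-0.07,0],[0,-0.07,0]],"rotation":[[0,0,0],[0,0,0],[0,0,0],[0,0,0],[0,0,0],[0,0,0],[0,0,0],[0,0,0]],"hand":[4.8,4.8,4.8,4.8,4.8,4.8,4.8,4.8]}'
python3 -c "from h import *; st()"
python3 -m crank '{"linear":[[0,-0.1,0],[0,-0.1,0],[0,-0.1,0],[0,0,0]],"rotation":[[0,0,0],[0,0,0],[0,0,0],[0,0,0]],"hand":[4.8,4.8,4.8,4.8]}'
python3 - <<'E'
from h import *
st()
c=env.camera("wrist"); cv2.imwrite("pics/w11.png",c["color"])
s=env.camera("side");crop(s,180,120,380,270,4,"s11.png")
E
```

```text
time_s: 16.7
tool_pos: [0.5968, -0.0008, 0.0323]
tool_rot: [180.0, -0.0, 7.4]
wrist_force: [0.9, 2.0, 2.5]
finger_gap: 0.0476
t 16.7 box mm [-49.5 -18.5  32.3] rot [ 1.80e+02 -1.00e-02  7.38e+00] F box [1.1 1.9 2.5] gap 47.6
time_s: 17.7
tool_pos: [0.5955, 0.0041, 0.032]
tool_rot: [180.0, 0.1, 7.3]
wrist_force: [0.7, -0.3, 0.0]
finger_gap: 0.0481
t 17.7 box mm [-50.2 -13.5  32. ] rot [1.7997e+02 6.0000e-02 7.3400e+00] F box [ 0.7 -0.4  0. ] gap 48.1
time_s: 18.2
tool_pos: [0.5955, 0.0079, 0.0322]
tool_rot: [-180.0, 0.0, 7.4]
wrist_force: [0.6, -0.4, 0.1]
finger_gap: 0.0482
t 18.2 box mm [-49.7  -9.7  32.2] rot [-180.      0.      7.39] F box [ 0.5 -0.4  0.1] gap 48.2
```

View pics/w11.png

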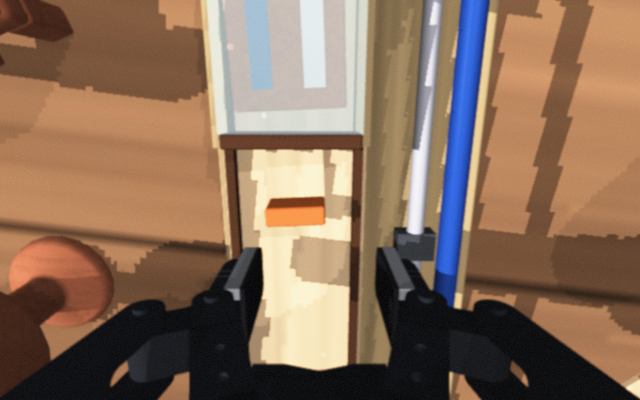

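View pics/s11.png

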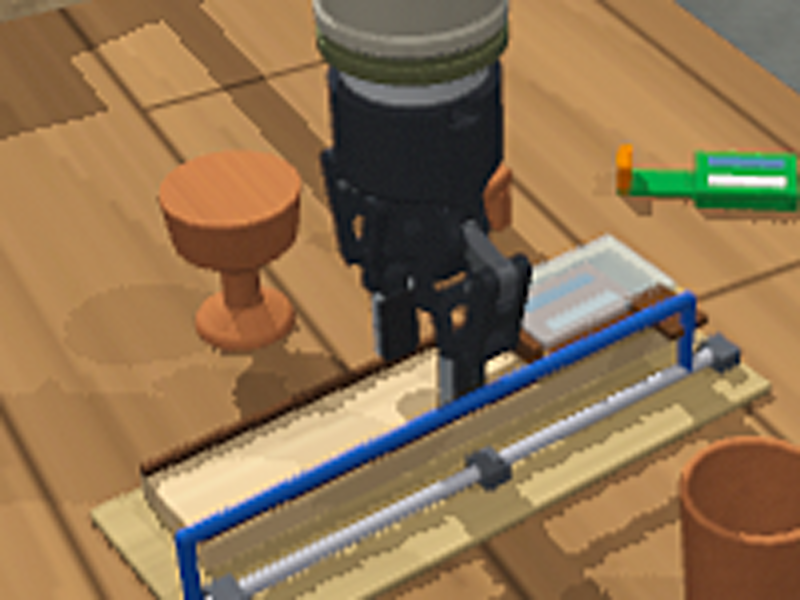

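```bash
python3 -m crank '{"linear":[[0,0,0],[0,0,-0.5],[0,0,-2],[0,0,-4],[0,0,-5],[0,0,-5],[0,0,-3],[0,0,0]],"rotation":[[0,0,0],[0,0,0],[0,0,0],[0,0,0],[0,0,0],[0,0,0],[0,0,0],[0,0,0]],"hand":[4,4,4,4,4,4,4,4]}'
python3 -m crank '{"linear":[[0,5,0],[0,5,0],[0,5,0],[0,5,0],[0,5,0],[0,5,0],[0,3,0],[0,0,0]],"rotation":[[0,0,0],[0,0,0],[0,0,0],[0,0,0],[0,0,0],[0,0,0],[0,0,0],[0,0,0]],"hand":[4,4,4,4,4,4,4,4]}'
python3 - <<'E'
from h import *
st()
c=env.camera("top");crop(c,230,145,440,315,3.5,"t12.png")
s=env.camera("side");crop(s,190,130,390,280,4,"s12.png")
E
```

```text
time_s: 19.3
tool_pos: [0.5967, 0.0077, 0.2302]
tool_rot: [180.0, -0.3, 7.4]
wrist_force: [-0.1, -0.4, -0.5]
finger_gap: 0.0403
time_s: 20.3
tool_pos: [0.6366, -0.3228, 0.2255]
tool_rot: [180.0, 0.1, 7.1]
wrist_force: [-0.1, 0.6, -0.3]
finger_gap: 0.0399
t 20.3 box mm [ -51.6 -342.9  225.5] rot [1.7998e+02 1.3000e-01 7.1400e+00] F box [-0.1  0.7 -0.3] gap 39.9
```

View pics/t12.png

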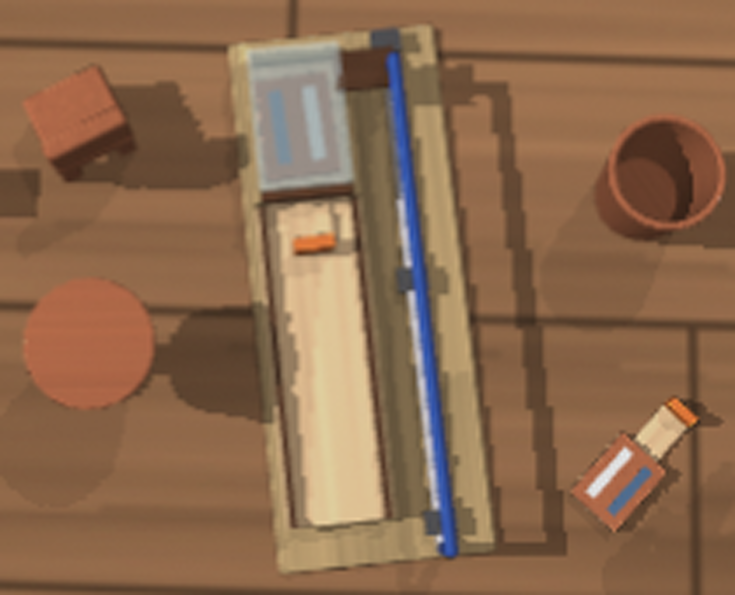

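View pics/s12.png

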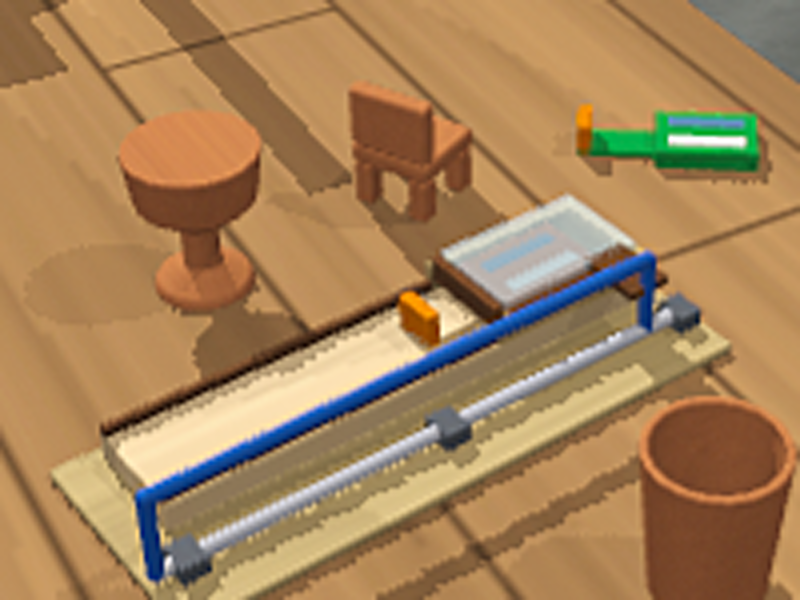

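Run:
```python
from h import *
c=env.camera("top");T=lambda x,y:(230+x/3.5-.35,145+y/3.5-.35)
print("tile mid",L(plane(c,T(295,118),.032)),"near edge",L(plane(c,T(305,171),.032)),"lip rear",L(plane(c,T(314,250),.04)))
im=c["color"].astype(int);b,g,r=im[...,0],im[...,1],im[...,2]
m=((b>r+50)&(b>g+40)); v,u=np.nonzero(m)
P=np.array([plane(c,(a,q),.056) for a,q in zip(u,v) if 165<q<298]); print("bar",L(P.mean(0)))
print(env.job_done())
```

```text
tile mid [48.8  1.6 32. ] near edge [16.7 -0.9 32. ] lip rear [-31.2  -1.   40. ]
bar [-67.5 -57.   56. ]
the job is handed in; nothing more can be done
None
```

The tile is inside the box under the shut lid, and I handed the job in at about 20 s of the 48 s allowed.

**What I did:** One finger pushed the blue bar outwards to about 0.4 rad of lid angle, judged from how far the finger moved. I then slid along the bar while the other finger pushed the carrier by its orange lip. After that I backed off the lip and eased the bar inwards at under 10 mm/s until the contact force reached zero. Then I lifted clear. The wrist force stayed under about 10 N at every reading I took.

**Last checks:**

| Check | Reading | Expected |
|---|---|---|
| Lip's rear face, from the mouth | 31 mm short | 21 to 38 mm short |
| Tile centre, from the lip reading | about 44 mm in | 37 to 54 mm in |
| Tile centre, read through the clear lid | about 49 mm in | 37 to 54 mm in |
| Bar position across the box | y −57 mm | y −57 mm (lid shut) |

- **Disagreement:** The two tile readings differ by about 4 mm. I put this down to looking through the clear lid and picking pixels by hand.
- **Bystanders:** The goblet, beaker and chair look to be where they were in the first pictures. I compared them by eye and did not measure them again.

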